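# Put the beeswax away in the open drawer

## Robot

A 7-joint arm with a two-finger parallel gripper is mounted at the origin on the work surface; the furniture and walls round the work are solid. World frame = base frame: x ahead of the robot, y to its left, z up, the work surface at z = 0. Lengths are in m, angles in rad, forces in N, time in s.
With the tool pointing down it reaches from about 0.425 to 0.95 m from the base axis. Payload 4.7 kg.
Tool frame: the origin (TCP) lies between the finger pads; the fingertips stand 25 mm ahead of it and the grasp point (between the pads) lies 6 mm ahead of it; x points along the fingers, z is the direction in which the jaws open and shut, and the axes are right-handed (so a half turn about x gives the same grasp; the last joint's range is limited). The gripper opens to 85 mm and grips with 20 to 120 N. Pads are 22 mm wide; open, the fingers measure 114 mm over their backs; the gripper's body (76 mm by 85 mm) begins 54 mm behind the grasp point. The pads swing forward as they close: fully open they stand 13 mm farther back than shut.
Start: joints at [1.215, 0.469, -0.049, 1.532, 0.024, 1.141, -0.082], TCP at [0.217, -0.639, 0.256] pointing down, gripper open.
Joint ranges: [-2.59, 2.59], [-0.33, 1.99], [-1.39, 1.29], [0.1, 2.45], [-1.04, 4.18], [0.21, 1.99], [-2.66, 2.66]. Speed limits (rad/s): [2.57, 2.57, 3.14, 3.14, 3.14, 3.14, 3.14].

## Interface

Orientations are given as a 3x3 rotation matrix whose columns are the frame's x, y, z axes.
In Python, from rig import * gives the robot as it stands. Calls block until the motion is done:
- movep(position, orientation): joint-space move of the TCP to a pose.
- move_l(position, attitude=None, feed=0.15, until_force=None): straight line of the TCP; attitude=None keeps the orientation; feed is the mean speed in m/s. With until_force (N) it stops when the force on the tool has changed by that much, and returns True; else False.
- move_joints(angles): joint-space move.
- command_gripper(opening, newtons=None): finger opening in m; newtons is the grip in N (None keeps the last); returns when the fingers have stopped.
- sleep(seconds).
- inverse_kinematics(position, orientation): joint angles nearest the present ones, or None.
- sense(): the state.
- camera(name): name is "side" or "top"; returns (picture, depth): 384x512x3 uint8, red, green, blue; 384x512 float32, m along the optical axis (not along the pixel's ray), 0 where there is no reading.
- camera_params(name): a dict with "K" (3x3 intrinsics, pixels), "dist" ([k1, k2, p1, p2, k3] as OpenCV has them; the pictures are not rectified), "position" and "rotation" of the camera in the world. Camera axes: x right, y down, z forward; pixel columns grow to the right and rows downward; lengths in m; the calibration is good to about 2 mm. A picture is of the moment at which its call begins. camera_params takes no time and is no camera call.
A pose or a line that the arm cannot do raises Unreachable and nothing moves.
- finish_job(): hands the job in, once; it reports no verdict.
The state is a dict: "time_s": time; "joint_pos": joint angles; "qd": joint speeds; "joint_efforts": joint torques, N m; "position": TCP position; "tcp_rot": TCP orientation; "wrist_force": force on the tool from outside, world axes, zero at the start; "ft_torque": the same for the moment, N m; "finger_gap": finger opening in m.
Only numpy, scipy, OpenCV 4.12 (cv2) and the standard library are available. Lean on these libraries where they do the work, as an engineer would, in place of code of your own. Each camera call takes 0.05 s, during which the arm holds its last target.

## Task

Put the small yellow cake of beeswax away in the little wooden drawer chest: lay it inside the top drawer, which stands open, let go of it, and then push that drawer fully shut.

Things in the scene. Friction and masses are not known exactly. Their poses are not given: they have to be found in the camera images.
- beeswax: cake of honey-yellow beeswax lying flat on the bench, 31 x 46 x 18 mm (its x, y, z), the only yellow thing of its size; origin at the centre of its underside, z up. Grip it across its 31 mm width (its x axis). A blue-grey abrasive block, a brown pumice lump and an olive-green disc lie round it as bystanders, centres 65 mm or more apart.
- drawer_floor (a point): centre of the top drawer's inner floor, 70 mm above the bench; moves with the drawer. x points into the chest (shutting), z up. Inner space: x -67 to 67, y -79 to 79 mm; walls 28, front panel 37 mm above this floor. Uncovered: from x = -67 mm back to x = opening - 73 mm, where the chest's top (120 mm above the bench) begins. Room under that top: 38 mm, so lay the cake flat.
- chest_drawer0_handle (a point): middle of the top drawer's brass bar handle: level bar 11 mm thick, 110 mm long across the drawer, 35 mm in front of its front panel, 88 mm above the bench; axes as drawer_floor. Pushing it along +x shuts the drawer. The chest is fixed, wooden, 180 deep, 200 wide, 120 mm high; its lower drawer is shut and has the same handle 48 mm lower.
- chest_drawer0 (a joint): opening of the top drawer in m: 0 fully shut (hard stop), 0.117 fully open; at the start it is 0.10 to 0.117. It runs on a plain slide with about 1 N of friction, with no spring or catch, and stays where it is left.
Things that resemble listed ones, but are neither listed nor needed, are in the scene too. Leave any red look-alike of the beeswax alone.

How it is judged:
By the outcome, as a careful person would: the job done as asked, in the order asked, and still so for the second after the job is handed in, with the robot touching nothing.
It also fails if it takes over 48 s, if anything falls off the work surface, if the arm or the gripper's body presses on something with over 40 N, if the wrist force passes 120 N, or if a joint passes its speed limit or range.

## Working session

There is one attempt and no reset: what is moved stays moved. The work goes in short steps, each a Python script; the robot and the scene stay as the last script left them, time stands still between calls to the robot, and variables do not carry over. Pictures are saved under pics/ and viewed, and the job is handed in when it is done.

```bash
mkdir -p pics; cat > h.py <<'E'
import numpy as np, cv2
from rig import *
def save(n,img): cv2.imwrite(f'pics/{n}.png',img[:,:,::-1])
def cloud(cam,depth):
    p=camera_params(cam);K=np.array(p['K'],float);d=np.array(p['dist'],float)
    h,w=depth.shape
    u,v=np.meshgrid(np.arange(w),np.arange(h))
    uv=np.stack([u,v],-1).reshape(-1,1,2).astype(float)
    n=cv2.undistortPoints(uv,K,d).reshape(h,w,2)
    P=np.concatenate([n,np.ones((h,w,1))],-1)*depth[...,None]
    W=P@np.array(p['rotation']).T+np.array(p['position'])
    W[depth<=0]=np.nan
    return W
E
python3 - <<'E'
from h import *
for c in('top','side'):
    im,d=camera(c); save(c+'0',im); np.savez(f'/tmp/{c}0.npz',im=im,d=d)
    p=camera_params(c);print(c,p['position'],np.round(p['rotation'],3).tolist(),p['K'],p['dist'])
s=sense();print(s['time_s'],s['position'],s['tcp_rot'],s['finger_gap'])
E
```

```text
top [0.34978194 0.07070551 1.01550442] [[-0.034, -0.975, 0.222], [-0.999, 0.034, -0.003], [-0.004, -0.222, -0.975]] [[379.70803381   0.         257.47807949]
 [  0.         379.70803381 194.7664157 ]
 [  0.           0.           1.        ]] [0.00807797 0.         0.         0.         0.        ]
side [ 0.73114522 -0.80326112  0.49722736] [[0.972, 0.125, -0.2], [0.235, -0.425, 0.874], [0.024, -0.896, -0.443]] [[431.29929424   0.         252.81072839]
 [  0.         431.29929424 191.16418883]
 [  0.           0.           1.        ]] [-0.10874669  0.          0.          0.          0.        ]
0.1 [ 0.21654045 -0.63882403  0.25535603] [[-6.00710302e-04  9.47065070e-01  3.21041107e-01]
 [ 1.65053994e-03  3.21041666e-01 -9.47063633e-01]
 [-9.99998457e-01 -3.90197129e-05 -1.75602176e-03]] 0.0852292572692683
```

View pics/top0.png

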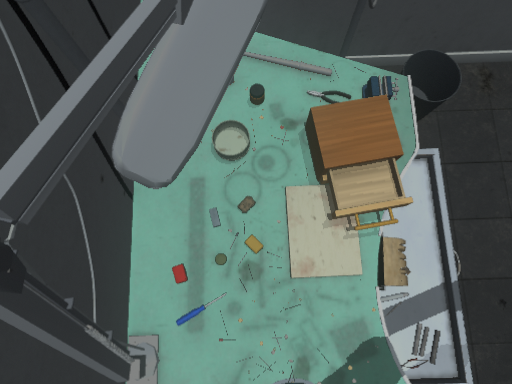

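View pics/side0.png

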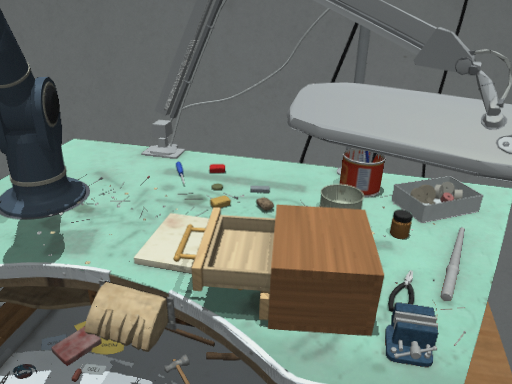

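The top view shows the yellow cake at about (254,244), with the open drawer at (365,188) and its handle at (375,217). The red look-alike is at (180,273). In the side view the cake is at (220,202) and the drawer at (240,245). A big grey lamp hangs overhead. Next I'll measure these.

```bash
python3 - <<'E'
from h import *
for c in('top','side'):
    z=np.load(f'/tmp/{c}0.npz');im,d=z['im'],z['d'];W=cloud(c,d)
    hsv=cv2.cvtColor(im,cv2.COLOR_RGB2HSV)
    u0,v0=(254,244) if c=='top' else (220,202)
    print(c,hsv[v0,u0],W[v0,u0])
    m=(abs(hsv[...,0].astype(int)-hsv[v0,u0,0])<6)&(hsv[...,1]>130)
    m[:, :]&=False | m
    win=np.zeros_like(m);win[v0-18:v0+18,u0-18:u0+18]=1;m&=win
    top=m&(W[...,2]>0.011)
    P=W[top];print(m.sum(),top.sum(),np.nanmean(P,0),np.nanmin(P,0),np.nanmax(P,0))
    r=cv2.minAreaRect(((P[:,:2])*1000).astype(np.float32));print(r)
    pts={'top':dict(fp1=(334,212),fp2=(410,200),h1=(354,226),h2=(396,220),fl=(365,185),ch=(355,140),c1=(312,109),c2=(386,97),c3=(401,155),c4=(324,167),lamp=(190,100),lamp2=(150,170),board=(320,250),lamparm=(60,180)),
     'side':dict(h1=(180,245),h2=(190,227),fl=(240,240),ch=(325,240),fp=(208,240),lamp=(400,110),armm=(440,50),c1=(275,208),c2=(273,262),c3=(380,270),c4=(365,212),post=(190,80))}[c]
    for k,(u,v) in pts.items():
        print(k,np.round(np.nanmedian(W[v-1:v+2,u-1:u+2].reshape(-1,3),0),3))
# chest top plane
    t=(abs(W[...,2]-0.12)<0.006)&(W[...,0]>0.3)
    lab=cv2.connectedComponentsWithStats(t.astype(np.uint8))
    i=1+np.argmax(lab[2][1:,4]);P=W[lab[1]==i];print('chesttop',len(P),P.mean(0),cv2.minAreaRect((P[:,:2]*1000).astype(np.float32)))
    t=(abs(W[...,2]-0.107)<0.004)&(W[...,0]>0.3)
    lab=cv2.connectedComponentsWithStats(t.astype(np.uint8))
    for i in 1+np.argsort(-lab[2][1:,4])[:3]:
        P=W[lab[1]==i];print('panel',len(P),lab[3][i],P.mean(0),cv2.minAreaRect((P[:,:2]*1000).astype(np.float32)))
E
```

```text
top [ 23 131 150] [0.44488238 0.08101111 0.01667516]
122 119 [0.44581865 0.08205478 0.01777448] [0.42632925 0.06278583 0.01364826] [0.4660766  0.10181762 0.02267   ]
((446.1840515136719, 82.30900573730469), (37.45638656616211, 22.365129470825195), 43.38010787963867)
fp1 [ 0.508 -0.118  0.102]
fp2 [ 0.53  -0.303  0.108]
h1 [ 0.483 -0.182  0.016]
h2 [ 0.484 -0.269  0.093]
fl [ 0.581 -0.209  0.069]
ch [ 0.685 -0.18   0.12 ]
c1 [ 0.773 -0.079  0.119]
c2 [ 0.798 -0.271  0.12 ]
c3 [ 0.645 -0.292  0.114]
c4 [ 0.619 -0.098  0.116]
lamp [0.759 0.215 0.216]
lamp2 [0.596 0.302 0.213]
board [ 0.423 -0.091  0.015]
lamparm [0.545 0.434 0.334]
chesttop 4965 [ 0.70920715 -0.18455895  0.11981105] ((711.7266235351562, -185.45272827148438), (167.1710205078125, 201.61618041992188), 8.511065483093262)
panel 482 [372.61825726 206.09958506] [ 0.51822333 -0.21110556  0.10748857] ((519.7164306640625, -212.89248657226562), (17.280879974365234, 193.28094482421875), 8.654834747314453)
panel 76 [107.77631579 199.76315789] [0.55675664 0.43432643 0.10707594] ((559.0180053710938, 434.400390625), (130.2825164794922,
[... 759 characters left out ...]
0.118]
post [0.264 0.378 0.233]
chesttop 6819 [ 0.71407678 -0.20196671  0.1195877 ] ((711.6983642578125, -184.85415649414062), (166.05072021484375, 203.64068603515625), 8.504202842712402)
panel 576 [205.63020833 239.95138889] [ 0.52165288 -0.22835824  0.10682   ] ((519.24560546875, -215.72088623046875), (15.859757423400879, 193.6735076904297), 9.031708717346191)
panel 491 [326.33197556 278.30549898] [ 0.72618325 -0.28344706  0.1070572 ] ((725.72265625, -283.30780029296875), (164.56854248046875, 5.515036582946777), 8.20860481262207)
panel 200 [249.21 121.06] [0.42964827 0.43504453 0.1069799 ] ((427.2507629394531, 435.2377624511719), (253.3363037109375, 13.465916633605957), 0.6400797963142395)
```

```bash
cat >> h.py <<'E'
def R(jaw_deg):
    a=np.deg2rad(jaw_deg);z=np.array([np.cos(a),np.sin(a),0]);x=np.array([0,0,-1.]);return np.stack([x,np.cross(z,x),z],1)
E
python3 - <<'E'
from h import *
pix=[]
for c in('top','side'):
    z=np.load(f'/tmp/{c}0.npz');im,d=z['im'],z['d'];W=cloud(c,d)
    near=np.hypot(W[...,0]-.447,W[...,1]-.08)<.04
    for lo in(0.008,0.013):
        m=near&(W[...,2]>lo);P=W[m];print(c,m.sum(),P.mean(0),cv2.minAreaRect((P[:,:2]*1000).astype(np.float32)))
    m=(W[...,2]>0.1)&(W[...,1]>-.05)&(W[...,1]<.3)&(W[...,0]>.2)&(W[...,0]<.65)
    if m.any(): P=W[m];print('high',m.sum(),P.min(0),P.max(0))
    for r in (.2,.3):
        m=(W[...,2]>0.03)&(np.hypot(W[...,0]-.447,W[...,1]-.08)<r)&(W[...,1]>-.08);P=W[m]; print(r,m.sum(),P.min(0) if m.any() else '',P.max(0) if m.any() else '')
e=np.array([np.cos(np.deg2rad(8.5)),np.sin(np.deg2rad(8.5)),0])
fl=np.array([.5195,-.2145,0])+.075*e
print('floor',fl)
for n,p,js in(('cake',[.447,.08,.15],(-46,134)),('cakelow',[.447,.08,.028],(-46,134)),('dr',fl-.02*e+[0,0,.1],(-81.5,98.5,8.5,-171.5)),('push0',fl-.16*e+[0,0,.095],(-81.5,98.5)),('push1',fl-.01*e+[0,0,.095],(-81.5,98.5))):
    for j in js:
        q=inverse_kinematics(p,R(j));print(n,j,None if q is None else np.round(q,2))
E
```

```text
top 193 [0.44701584 0.08209926 0.01735733] ((446.66180419921875, 82.46051025390625), (44.83805847167969, 29.725910186767578), 43.28158187866211)
top 187 [0.44743633 0.08230259 0.01755947] ((446.5347900390625, 82.34091186523438), (44.489158630371094, 29.725910186767578), 43.281585693359375)
high 2024 [0.5648952  0.21885322 0.15540998] [0.64997761 0.29999658 0.53810791]
0.2 0  
0.3 12377 [0.34938792 0.08486166 0.03004463] [0.74443552 0.37967584 0.60294341]
side 155 [0.44839845 0.07622657 0.01476207] ((447.48504638671875, 80.06282806396484), (45.3427848815918, 31.749082565307617), 45.60337448120117)
side 115 [0.44734382 0.07812248 0.01620763] ((447.4613952636719, 80.10808563232422), (44.47294235229492, 31.651926040649414), 45.60337448120117)
high 942 [0.56652439 0.21756416 0.14808614] [0.64996442 0.29998297 0.46711171]
0.2 0  
0.3 2537 [0.56652439 0.0832909  0.03001038] [0.74667246 0.34100737 0.46808557]
floor [ 0.59367619 -0.20341429  0.        ]
cake -46 [ 0.46  0.37 -0.87  2.11  0.39  0.82 -1.45]
cake 134 [ 0.66  0.51 -1.17  2.1   0.6   0.92  1.49]
cakelow -46 [ 0.21  0.55 -0.59  2.2   0.58  0.55 -1.63]
cakelow 134 [ 0.61  0.85 -1.19  2.18  1.07  0.91  1.09]
dr -81.5 [ 0.45  0.55 -0.24  1.82  0.17  0.79 -1.3 ]
dr 98.5 [ 0.78  0.65 -0.71  1.8   0.53  0.89  1.55]
dr 8.5 [ 0.66  0.6  -0.53  1.81  0.39  0.84  0.09]
dr -171.5 [ 0.18  0.54  0.13  1.84 -0.1   0.77 -2.63]
push0 -81.5 [ 0.57  0.4  -0.22  2.1   0.14  0.65 -1.16]
push0 98.5 [ 0.98  0.5  -0.73  2.08  0.49  0.74  1.65]
push1 -81.5 [ 0.44  0.57 -0.23  1.8   0.17  0.79 -1.3 ]
push1 98.5 [ 0.76  0.66 -0.7   1.78  0.53  0.89  1.54]
```

The measurements agree with the given sizes. Both views put the cake at (0.447, 0.081), within 2 mm, with its long axis at 44.4°. Its top is at 17–18 mm, and it measures 45x30 mm. The chest yaw is 8.5°, and the opening comes out at about 0.109 m. Next is the grasp.

```bash
python3 - <<'E'
from h import *
r=R(-45.6)
command_gripper(.06,30)
movep([.447,.0812,.15],r)
print(move_l([.447,.0812,.06],feed=.12), sense()['wrist_force'])
print(move_l([.447,.0812,.028],feed=.05,until_force=6), sense()['wrist_force'],sense()['position'])
command_gripper(.0,30)
s=sense();print(s['finger_gap'],s['wrist_force'],s['time_s'])
move_l([.447,.0812,.20])
im,d=camera('side');save('side1',im);im,d=camera('top');save('top1',im)
s=sense();print(s['finger_gap'],s['position'],s['wrist_force'],s['time_s'],np.round(s['joint_pos'],2))
E
```

```text
False [ 0.09291893  0.01731719 -0.09240143]
False [ 0.35328736  0.99763376 -0.16027344] [0.44705392 0.0813843  0.02798617]
0.028938015292349586 [-0.03233051 -1.44456282  4.08281018] 5.2417
0.028862605250102584 [0.44646023 0.08109632 0.19918293] [-0.76312236 -0.00166844 -0.13308656] 6.6417 [ 0.53  0.3  -0.93  2.06  0.3   0.92 -1.37]
```

View pics/side1.png

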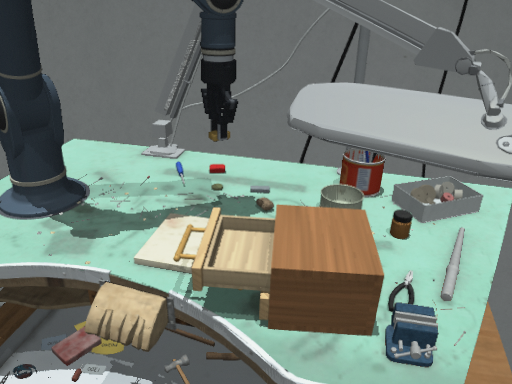

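View pics/top1.png

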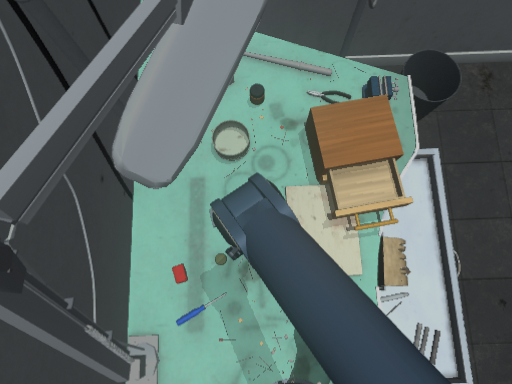

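The side view shows the cake in the jaws at (219,135), and its place on the bench is empty. The gap is 29 mm and the bystanders haven't moved. Next I'll put it in the drawer.

```bash
python3 - <<'E'
from h import *
e=np.array([np.cos(np.deg2rad(8.5)),np.sin(np.deg2rad(8.5)),0])
fl=np.array([.59368,-.20341,0]);t=fl-.018*e
r=R(-81.5)
movep(t+[0,0,.22],r)
print(sense()['finger_gap'])
move_l(t+[0,0,.115],feed=.12)
print(move_l(t+[0,0,.0965],feed=.03,until_force=4)); s=sense();print(s['position'],s['wrist_force'],s['finger_gap'])
command_gripper(.055)
sleep(.2);s=sense();print(s['wrist_force'],s['finger_gap'])
move_l(t+[0,0,.20],feed=.12)
# ahead of the handle, above
p=fl-.165*e
movep(p+[0,0,.20],r)
im,d=camera('side');save('side2',im);np.savez('/tmp/side2.npz',im=im,d=d)
im,d=camera('top');save('top2',im);np.savez('/tmp/top2.npz',im=im,d=d)
print(sense()['time_s'])
E
```

```text
0.028835401971310515
True
[ 0.57615093 -0.2059874   0.09844711] [1.11018009 0.19006275 3.2789301 ] 0.029325278629745138
[-0.71394751  0.49353935  0.2500724 ] 0.054927751162139056
11.725
```

View pics/side2.png

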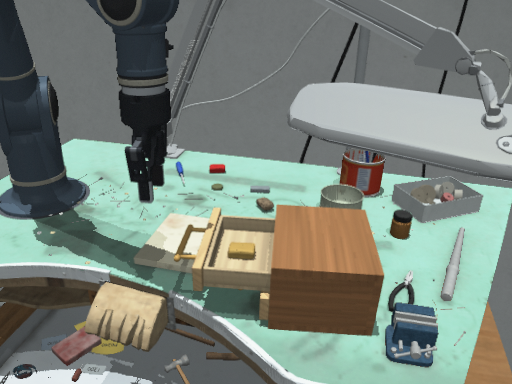

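View pics/top2.png

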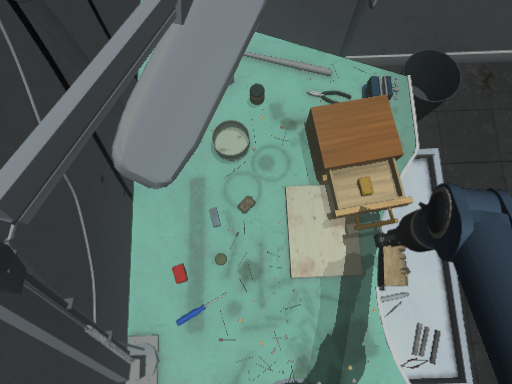

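The cake lies flat and free inside the drawer, at side (242,250) and top (366,186), well clear of the walls. Next I'll push the handle.

```bash
python3 - <<'E'
from h import *
e=np.array([np.cos(np.deg2rad(8.5)),np.sin(np.deg2rad(8.5)),0])
fl=np.array([.59368,-.20341,0])
command_gripper(0,30)
p=fl-.165*e
move_l(p+[0,0,.097],feed=.15)
print(sense()['wrist_force'])
hit=move_l(fl+.0*e+[0,0,.097],feed=.05,until_force=12)
s=sense();print(hit,(s['position']-fl)@e,s['wrist_force'],s['time_s'])
im,d=camera('side');save('side3',im)
E
```

```text
[0.3298295  0.15627985 0.65846664]
True -0.028816717983272528 [-0.31593915 -0.59266949 -0.43606895] 15.5333
```

View pics/side3.png

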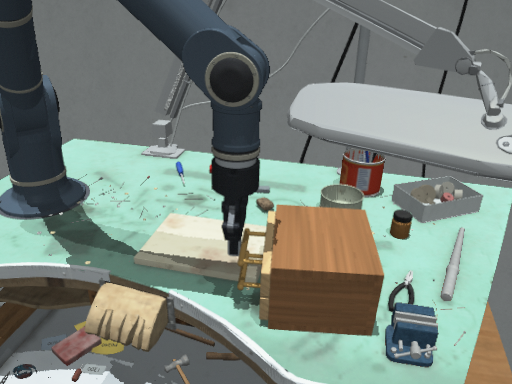

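The side view shows the drawer about shut, with its handle at (250,258) above the lower one. The force dropped off after the stop, so I'll press again steadily to make sure it is fully shut.

```bash
python3 - <<'E'
from h import *
e=np.array([np.cos(np.deg2rad(8.5)),np.sin(np.deg2rad(8.5)),0])
fl=np.array([.59368,-.20341,0])
s=sense();b=s['position']
for k in range(2):
    b=sense()['position']
    hit=move_l(b+.012*e,feed=.015,until_force=18)
    s=sense();print(hit,(s['position']-fl)@e,s['wrist_force'],s['time_s'])
b=s['position']
move_l(b-.06*e,feed=.1)
move_l(b-.06*e+[0,0,.12],feed=.15)
movep([.35,-.45,.3],R(-81.5))
for c in('side','top'):
    im,d=camera(c);save(c+'4',im);W=cloud(c,d)
    t=(abs(W[...,2]-0.12)<0.005)&(W[...,0]>0.55)&(abs(W[...,1]+.185)<.12);u=((W-fl)@e)
    f=np.array([-e[1],e[0],0]);y=(W-fl)@f
    t&=abs(y)<.05
    pn=(abs(W[...,2]-.107)<.005)&(abs(y)<.08)&(u>-.15)&(u<.1)
    hb=(abs(W[...,2]-.092)<.006)&(abs(y)<.05)&(u>-.15)&(u<.02)
    lh=(abs(W[...,2]-.043)<.006)&(abs(y)<.055)&(u>-.15)&(u<.02)
    for n,m in(('top',t),('panel',pn),('handle',hb),('low',lh)):
        if m.any():print(c,n,m.sum(),np.round(np.percentile(u[m],[2,50,98]),4))
print(sense()['time_s'])
E
```

```text
True -0.028806256210952848 [0.15009955 0.02457386 0.07170806] 16.1167
True -0.028769502941535397 [0.74001625 0.64928787 0.56708531] 16.6083
side top 3155 [0.0398 0.1198 0.1984]
side panel 443 [0.0217 0.0288 0.0357]
side handle 357 [-0.0184 -0.0093  0.019 ]
side low 310 [-0.0183 -0.0096  0.0167]
top top 2462 [0.0387 0.1158 0.1982]
top panel 417 [0.0217 0.0289 0.0374]
top handle 244 [-0.0183 -0.0118  0.0174]
top low 193 [-0.0185 -0.0133  0.0184]
19.525
```

View pics/side4.png

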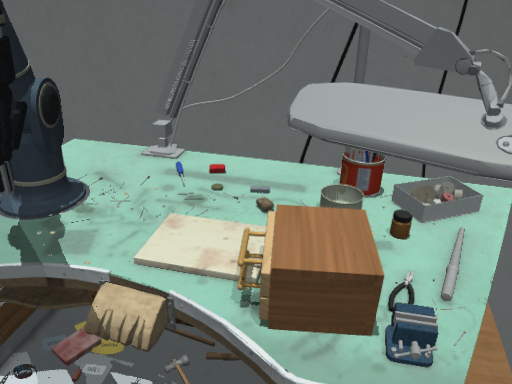

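View pics/top4.png

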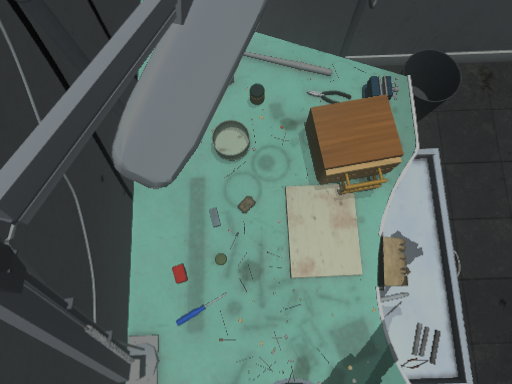

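The upper and lower handle fronts line up within 0.2 mm, and the stop was hit three times at the same place. The drawer is shut and the arm is clear.

```bash
python3 - <<'E'
from h import *
print(finish_job())
E
```

```text
the job is handed in; nothing more can be done
None
```

The beeswax is in the top drawer and the drawer is pushed fully shut. I handed the job in at about 19.5 s of the 48 s allowed.

- **Cake:** I gripped it across its 31 mm width and laid it flat near the middle of the drawer. Pictures from both cameras after I let go showed it lying free, well clear of the walls.
- **Drawer:** Pushing the handle ended at the same hard stop three times, within 0.05 mm. In the last pictures the top handle lines up with the shut lower drawer's handle within about 0.2 mm. The wrist force read near zero after each of the three stops, so I relied on the position, not a held force.
- **Surroundings:** The bystanders and the red look-alike look unmoved in the last pictures, and the arm stood clear of everything at hand-in.

No check failed. The only disagreement was about 2 mm between the two cameras on the cake's position, and I used the average.

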